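# Wedge the steel bench block tight in its board

## Robot

A 6-joint arm with a two-finger parallel gripper is mounted at the origin on a cart in front of the work surface, level with it; the furniture and walls round the work are solid. World frame = base frame: x ahead of the robot, y to its left, z up, the work surface at z = 0. Lengths are in mm, angles in degrees, forces in N, time in s.
With the tool pointing down it reaches from about 250 to 775 mm from the base axis. Payload 4 kg.
Tool frame: the origin (TCP) lies midway between the tips of the shut fingers; the grasp point (between the pads) lies 19 mm behind it; z points along the fingers, y is the line along which they close (so a half turn about z gives the same grasp; the last joint's range is limited). The gripper opens to 85 mm and grips with 20 to 120 N. Pads are 22 mm wide; open, the fingers measure 114 mm over their backs; the gripper's body (76 mm by 85 mm) begins 54 mm behind the grasp point. The pads swing forward as they close: fully open they stand 13 mm farther back than shut.
Start: joints at [-75.751, 4.996, 78.535, -0, 96.463, -5.907], TCP at [189.521, -516.333, 231.341] pointing down, gripper open.
Joint ranges: [-177.83, 177.83], [-43.37, 116.18], [15.69, 146.23], [-61.86, 241.86], [9.47, 152.12], [-147.06, 147.06]. Speed limits (degrees/s): [159.86, 159.86, 180, 180, 180, 180].

## Interface

Orientations are given as a 3x3 rotation matrix whose columns are the frame's x, y, z axes.
In Python, from rig import manip gives the robot as it stands.
- The arm moves only by the tool step_arm, never from a script. Its argument "moves" is a list of rows, each a list of 7 numbers: the opening, from 0 (shut) to 1 (fully open), then the shift along the tool's x, y, z in shares of 800 mm (1.0 is 800 mm), then the turn, a rotation vector about the tool's x, y, z in parts of the range, where 1.0 means 120 degrees. A call has 1 to 12 rows; each row is the pose to reach, as a shift and turn from the pose commanded when the call began, along the tool's axes at that moment; what a row does not reach only later rows make up. A row lasts 1/12 s, in which the tool goes at most 41.7 mm and 7.16 degrees, less where a joint would pass 70% of its speed; a pose out of reach is approached as far as the arm can. A shift or turn number past 1, either way, is cut back to 1. A call with a gripper value outside its range is refused whole. The fingers move at their own pace and stop on an object; "squeeze" is the grip in N (left out, the last holds). Time passes only in rows, so rows that repeat a pose let the fingers close. It gives the time, the measured TCP pose, the force, the opening and the grip force at its end, in the units of the state.
- manip.state(): the state, without advancing time (a new reading comes with each control period).
- manip.grab_frame(name): name is "scene" or "top" or "wrist"; returns a dict with "color" (400x640x3 uint8, red, green, blue), "z_map" (400x640 float32, mm along the optical axis (not along the pixel's ray), 0 where there is no reading), "vfov" (degrees; the focal length in pixels is half the picture's height over the tangent of half this angle, whatever the lens; pixels are square), "cx", "cy" (the principal point, pixels), "R" (3x3) and "t" (3): a world point X has camera coordinates R X + t. Camera axes: x right, y down, z forward; pixel columns grow to the right and rows downward; lengths in mm; the calibration is good to about 2 mm. A picture is of the moment at which its call begins.
- manip.sign_off(): hands the job in; it is judged then, once.
Trained networks look in a picture, given as the dict that the camera call returned (one of the last four; its "shot" number tells which), for a name from the list of things; names that differ only in an ending like _2 or _b are one class to them, and where a whole thing is asked for, a point or a joint stands for the part that bears it (a point fixed in the world has none). Each returns a list of dicts, best first, with "conf" (0 to 1); they miss things now and then, are a little off and sometimes report something else, mostly with a low value. They report only what shows in the picture. A call takes as long as a camera call. They do not tell look-alikes from the thing itself.
- manip.search_frame(picture, name): "point" ([row, column] in pixels, amid what is visible of it).
- manip.mark_of(picture, name): "point" ([row, column] in pixels: a listed point, or the origin of a listed thing).
The state is a dict: "clock": time; "joints": joint angles; "joint_velocities": joint speeds; "joint_efforts": joint torques, N m; "ee_pos": TCP position; "tool_rot": TCP orientation; "contact_force": force on the tool from outside, world axes, zero at the start; "moment": the same for the moment, N m; "opening": finger opening in mm; "grasp_force": force on a finger pad.
Only numpy, scipy, OpenCV 4.12 (cv2) and the standard library are available. Lean on these libraries where they do the work, as an engineer would, in place of code of your own. Each camera call takes 0.05 s, during which the arm holds its last target. There are 200 camera calls.

## Task

Wedge the loose steel bench block tight in its wooden board, ready for hammering: lay the waxed wooden wedge flat on the board (its straight end is the handle) and slide it, thin end first and away from you, into the gap beside the block that is wide enough for it - between block and tapered batten, not the narrow slit along the straight fence - until it pushes the block squarely flush against that fence. Finish still holding the wedge and pushing, so that the block stays firmly pressed against the fence and the wedge bears on both block and batten; leave the hammer, the glue bottle and the rubber block where they are.

Things in the scene. Friction and masses are not known exactly. Their poses are not given: they have to be found in the camera images.
- holder: Fixed plywood wedge board, 170 (x) x 176 (y) x 12 mm, on the bench. Origin: centre of underside; +x away from the robot (within 0.3 rad), +y left. Two battens along x stand on it at y = +54 and -54 mm (fence and cleat; which is which varies), and an end stop 32 mm wide (y -16 to 16), 14 mm high, near face at x = 33 mm. The block lies between them.
- fence: The straight fence: fixed rectangular wooden batten, 100 (x) x 36 (y) x 16 mm, on the board. Origin: centre of its underside, at the board's top, board x = 0, y = +54 or -54 mm; x axis parallel to the board's. Its inner face is 36 mm from the board's middle line.
- cleat: The tapered batten: fixed wooden trapezoid, 90 (x) x 16 mm high, on the board facing the fence; 12 mm wide at its near end (x = -45 mm), 37 mm at its far end, both long faces at 0.14 rad to its x axis. Origin: centre of underside, board x = 0, y = -54 or +54 mm. With the block flush to the fence, the gap beside it is 20 mm at the block's near edge, 11.3 mm at its far edge.
- block: Bright steel bench block, 62 x 62 x 19 mm, about 0.6 kg, loose, flat on the board between the battens. Origin: centre of underside. It starts near the board's middle, slightly askew (0.03 rad), 3 to 7 mm short of the fence and within 4 mm of the end stop. Flush with the fence, its middle is 5 mm from the board's middle line, towards the fence.
- wedge: Pale wooden wedge, flat on the bench right of the board, 150 (x) x 24 x 20 mm, 60 g. Origin: mid-length, underside; +x to the thin tip, which points away from the robot within 0.4 rad. Symmetric: both sides slant 0.07 rad, 9 mm wide at the rounded tip to 24 mm at x = -30 mm; behind that the straight handle, 24 mm wide, 45 mm long.
- wedge_grip (a point): Middle of the wedge's straight handle, 10 mm above its underside, at wedge x = -52.5 mm. Bare wood here (friction about 0.6); the tapered sides are waxed (about 0.25), so that a push of 15 to 20 N along the wedge brings it tight and it stays jammed.
- wedge_tip (a point): Thin end of the wedge, 10 mm above its underside, at wedge x = +75 mm. When the wedge is tight and the block flush, the wedge lies at 0.07 rad to the board's x axis (tip turned towards the fence side) and its 20 mm wide place, 78 mm behind the tip, is beside the block's near edge.
- hammer: Chasing hammer lying on the bench to the right, 206 mm long, 63 mm across the head, 25 mm high; origin: its middle, underside. Not to be disturbed.
- glue: Small upright glue bottle, 28 mm thick, 70 mm high, right of the board at the back; origin: centre of its underside. Not to be disturbed.
- eraser: Grey abrasive rubber block, 22 x 46 x 14 mm, left of the board on the near side; origin: centre of its underside. Not to be disturbed.
There are look-alikes about, which are no part of the job. There is more than one size of the wedge; the job needs the larger.

How it is judged (in metres and radians):
On the way:
1. the wedge lies flat on the board with its tip in the tapering gap, past the block's near edge (x of wedge_tip in the frame of holder above -0.025 m and z of wedge in the frame of holder below 0.02 m and y of wedge_tip in the frame of cleat between -0.032 and 0.032 m), for 0.05 s.
At the end, for the whole second after the job is handed in: Block flat, flush with the straight fence (1.5 mm, square within 0.03 rad), pressing on it over 3 N; wedge flat on the board in the tapering gap, tip 20 mm past the board's middle or more, pressing block and tapered batten over 3 N each; fingers still on the wedge (over 2 N); at rest (y of block in the frame of fence between -0.0505 and 0.0505 m and x of block in the frame of fence between -0.012 and 0.012 m and angle between the x axis of block and the x axis of fence, either way round below 0.03 rad and angle between block's own z axis and vertical below 0.04 rad and z of block in the frame of holder below 0.015 m and contact force between block and fence above 3 N and contact force between wedge and block above 3 N and contact force between wedge and cleat above 3 N and z of wedge in the frame of holder below 0.016 m and angle between wedge's own z axis and vertical below 0.06 rad and angle between the x axis of wedge and the x axis of holder, either way round below 0.14 rad and x of wedge_tip in the frame of holder above 0.02 m and contact force between the fingers and wedge above 2 N and linear speed of block below 0.01 m/s); the arm keeps its last pose, push and grip.
It fails at once if the hammer, the glue bottle or the rubber block is moved more than 30 mm (distance of any of hammer, glue, eraser from where it was at the start of the episode above 0.03 m).
It also fails if it takes over 48 s, if anything falls off the work surface, if the arm or the gripper's body presses on something with over 40 N, if the wrist force passes 120 N, or if a joint passes its speed limit or range.

## Working session

There is one attempt and no reset: what is moved stays moved. The work goes in short steps, Python scripts to look and compute and a tool call to move; the robot and the scene stay as the last step left them, time stands still between calls to the robot, and variables do not carry over. Pictures are saved under pics/ and viewed, at most 10 in all, crops included, and the job is handed in when it is done.

Besides the shell and the picture viewer there is one more tool, called after "Call:" as a command line: name --pt "numbers of a row" for each row, then --argument value for the rest. step_arm: Moves the arm, as the interface text tells. Its arguments: {"type":"object","properties":{"moves":{"type":"array","items":{"type":"array","items":{"type":"number"}}},"squeeze":{"type":"number"}},"required":["moves"]}

```bash
mkdir -p pics; cat > h.py <<'E'
import numpy as np, cv2
from rig import manip
def foc(f): return f["color"].shape[0]/2/np.tan(np.radians(f["vfov"])/2)
def ray(f,p):
    F=foc(f); d=np.array([(p[1]-f["cx"])/F,(p[0]-f["cy"])/F,1.]); R=np.array(f["R"]);t=np.array(f["t"])
    return -R.T@t, R.T@d
def atz(f,p,z):
    o,d=ray(f,p); return o+d*(z-o[2])/d[2]
def dep(f,p):
    r,c=int(round(p[0])),int(round(p[1])); w=f["z_map"][max(r-1,0):r+2,max(c-1,0):c+2]; w=w[w>0]
    o,d=ray(f,p); return o+d*(np.median(w) if w.size else np.nan)
def cloud(f):
    F=foc(f);v,u=np.mgrid[:400,:640];Z=f["z_map"]
    P=np.stack([(u-f["cx"])/F*Z,(v-f["cy"])/F*Z,Z],-1)
    P=(P-np.array(f["t"]))@np.array(f["R"]); P[Z==0]=np.nan; return P
def save(n,im): cv2.imwrite("pics/"+n,cv2.cvtColor(im,cv2.COLOR_RGB2BGR))
E
python3 - <<'E'
from h import *
np.set_printoptions(precision=1,suppress=True)
for n in("scene","top"):
    f=manip.grab_frame(n); save(n+"1.png",f["color"]); print(n,f["vfov"],-np.array(f["R"]).T@f["t"])
    for k in("holder","fence","cleat","block","wedge","wedge_grip","wedge_tip","hammer","glue","eraser"):
        for d in manip.mark_of(f,k)[:3]:
            print(k,round(d["conf"],2),np.array(d["point"]),dep(f,d["point"]))
s=manip.state();print(s["clock"],s["tool_rot"],s["opening"])
E
```

```text
scene 52.46802183557973 [ 60.6 773.5 749.4]
holder 0.69 [246.2 277.8] [582.2 165.3  26.5]
fence 0.8 [259.  273.4] [567.6 204.5  20.1]
cleat 0.61 [227.8 288.5] [601.3  90.   27. ]
block 0.88 [243.5 279.9] [579.8 158.6  31.9]
wedge 0.76 [193.7 356.2] [ 520.1 -158.6   21.1]
wedge 0.63 [201.6 301.8] [652.5 -51.    9.1]
wedge 0.24 [200.3 367.9] [ 474.2 -147.9   19.2]
wedge_grip 0.73 [201.7 370.3] [ 463.8 -143.1   20.8]
wedge_grip 0.71 [198.5 290.9] [687.7 -42.8  13.1]
wedge_tip 0.87 [186.2 342.5] [ 585.5 -188.5    9.4]
wedge_tip 0.47 [204.4 320.3] [600.7 -75.8   2. ]
wedge_tip 0.28 [194. 350.] [ 544.7 -164.4    7.6]
hammer 0.63 [163.3 375.8] [ 562.1 -391.2   -1.6]
hammer 0.33 [256.6 270.4] [575.5 205.9  25.8]
eraser 0.72 [322.2 282.8] [436.1 345.3  12.6]
top 46.13618668785375 [ 351.1  -26.3 1598.4]
holder 0.63 [187.9 282.7] [617.1  84.5  27. ]
fence 0.82 [197.7 254.2] [583.8 180.8  26.3]
cleat 0.47 [186.7 283. ] [621.   83.4  28.1]
block 0.75 [195.9 265.5] [589.3 142.2  30.1]
wedge 0.67 [215.3 357. ] [ 523.9 -167.    18.6]
wedge 0.54 [176.  324.9] [660.3 -59.1  13.8]
wedge_grip 0.77 [229.7 353.2] [ 475.1 -153.4   19.8]
wedge_grip 0.65 [169.3 320.6] [684.9 -44.5   8.6]
wedge_tip 0.69 [196.1 367.5] [ 591.1 -204.7    8.2]
wedge_tip 0.68 [195.1 328.1] [595.7 -70.    2.9]
hammer 0.79 [202.9 425.2] [ 567.7 -402.3    4.3]
glue 0.51 [158.8 354.8] [ 714.5 -160.4   39. ]
glue 0.29 [196.6 264.9] [587.1 144.3  28.8]
eraser 0.47 [243.2 210.2] [431.  328.1  14.9]
1.1 [[ 0.9  0.3  0. ]
 [ 0.3 -0.9 -0. ]
 [-0.   0.  -1. ]] 84.9986624830209
```

View pics/top1.png

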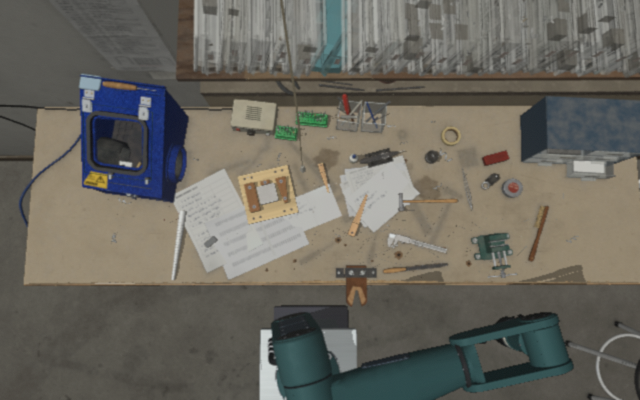

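View pics/scene1.png

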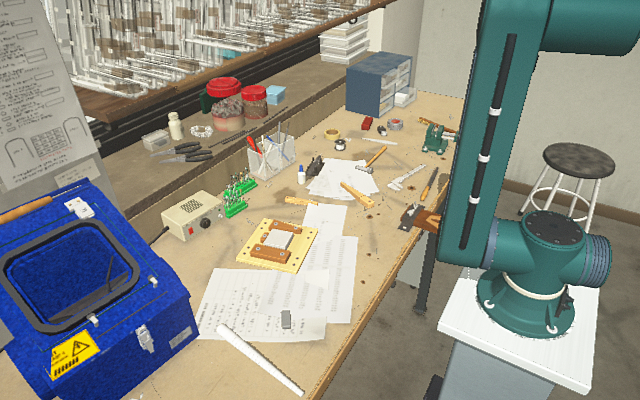

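The top view shows the board at about (193,268), fence left and cleat right. The large wedge is at about (213,357), with a smaller look-alike at (176,324). The hammer is at (203,425), the glue at (159,355) and the eraser at (243,210). The scene view agrees. Next I'll get the exact tool heading and wrist camera offset.

```bash
python3 - <<'E'
from h import *
np.set_printoptions(precision=4,suppress=True)
s=manip.state();R=np.array(s["tool_rot"]);print(R,s["ee_pos"])
f=manip.grab_frame("wrist");Rc=np.array(f["R"]);c=-Rc.T@f["t"]
print("cam in tool",R.T@(c-s["ee_pos"]),(Rc@R),f["vfov"])
for g,n in ((475-12*0,'w'),):
    pass
tgt=np.array([500,-150,240]);print(R.T@(tgt-s["ee_pos"]))
E
```

```text
[[ 0.9388  0.3446  0.    ]
 [ 0.3446 -0.9388 -0.0001]
 [-0.      0.0001 -1.    ]] [ 189.5213 -516.3282  231.3524]
cam in tool [  76.5713   -1.1283 -142.2428] [[ 0.0001  1.      0.0008]
 [-0.9532  0.0003 -0.3024]
 [-0.3024 -0.0007  0.9532]] 62.24326014207384
[ 417.6971 -236.9004   -8.6867]
```

The rows are not in the units I measure in: shifts go in shares of 800 mm and turns go in shares of 120 degrees. I convert before sending: 490 mm / 800 = 0.6125, -348 mm / 800 = -0.435.

Call:
step_arm --pt "1 0.6125 -0.435 -0.0613 0 0 0" --pt "1 0.6125 -0.435 -0.0613 0 0 0" --pt "1 0.6125 -0.435 -0.0613 0 0 0" --pt "1 0.6125 -0.435 -0.0613 0 0 0" --pt "1 0.6125 -0.435 -0.0613 0 0 0" --pt "1 0.6125 -0.435 -0.0613 0 0 0" --pt "1 0.6125 -0.435 -0.0613 0 0 0" --pt "1 0.6125 -0.435 -0.0613 0 0 0" --pt "1 0.6125 -0.435 -0.0613 0 0 0" --pt "1 0.6125 -0.435 -0.0613 0 0 0" --pt "1 0.6125 -0.435 -0.0613 0 0 0" --pt "1 0.6125 -0.435 -0.0613 0 0 0"

```text
clock: 2.15
ee_pos: [472.3, -103.5, 272.5]
tool_rot: [[0.939, 0.345, 0.001], [0.345, -0.939, -0.001], [0.001, 0.001, -1.0]]
contact_force: [0.4, -0.7, 0.6]
opening: 85.6
grasp_force: 0.0
```

```bash
cat > look.py <<'E'
from h import *
import sys
np.set_printoptions(precision=1,suppress=True)
f=manip.grab_frame("wrist"); save(sys.argv[1],f["color"]); P=cloud(f); np.save(sys.argv[1]+".npy",P)
for k in sys.argv[2:]:
    for d in manip.mark_of(f,k)[:3]:
        print(k,round(d["conf"],2),np.array(d["point"]),dep(f,d["point"]))
s=manip.state();print(s["clock"],s["ee_pos"],s["joints"])
E
python3 look.py w1.png holder fence cleat block wedge wedge_grip wedge_tip
```

```text
wedge 0.97 [139.8 389.9] [ 531.1 -166.1   19.1]
wedge_grip 0.72 [173.1 361.8] [ 482.9 -150.1   19.5]
wedge_tip 0.76 [ 96.3 438. ] [ 594.5 -197.5   19.6]
wedge_tip 0.72 [ 47.5 333.1] [603.1 -67.9   1.8]
2.55 [ 470.8 -106.8  271.8] [-19.5  -3.9  82.9  -0.  101.   50.5]
```

View pics/w1.png

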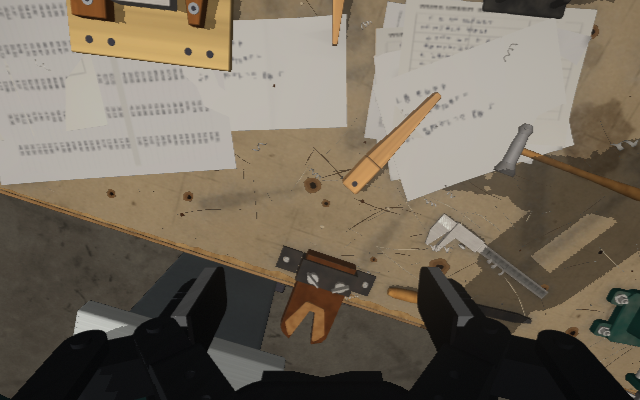

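The wedge lies from butt (185,352) to tip (96,438) in the wrist view. The board is only partly visible at top left, so I'll shift left and forward to see board and wedge together.

Scaled: -160 mm / 800 = -0.2, 125 mm / 800 = 0.1563.

Call:
step_arm --pt "1 0.1563 -0.2 -0.0188 0 0 0" --pt "1 0.1563 -0.2 -0.0188 0 0 0" --pt "1 0.1563 -0.2 -0.0188 0 0 0" --pt "1 0.1563 -0.2 -0.0188 0 0 0" --pt "1 0.1563 -0.2 -0.0188 0 0 0" --pt "1 0.1563 -0.2 -0.0188 0 0 0" --pt "1 0.1563 -0.2 -0.0188 0 0 0" --pt "1 0.1563 -0.2 -0.0188 0 0 0"

```text
clock: 3.22
ee_pos: [533.6, 86.4, 286.7]
tool_rot: [[0.939, 0.343, -0.001], [0.343, -0.939, -0.001], [-0.001, 0.001, -1.0]]
contact_force: [0.3, -0.4, -0.1]
opening: 85.1
grasp_force: 0.0
```

```bash
python3 look.py w2.png holder fence cleat block wedge wedge_grip wedge_tip glue
```

```text
fence 0.76 [ 92.7 254.5] [587.4 189.3  28. ]
cleat 0.69 [102.5 344.3] [612.7  88.9  27.9]
wedge 0.89 [226.3 497.3] [ 535.4 -163.3   11.9]
wedge 0.89 [109.4 463.8] [654.9 -49.8  14.1]
wedge_grip 0.72 [ 77.1 472.2] [690.8 -42.4  13.5]
wedge_tip 0.81 [194.2 543.6] [ 595.9 -193.1   18.3]
wedge_tip 0.7 [157.1 459.7] [601.6 -77.2   1.8]
wedge_tip 0.26 [101.  343.8] [614.   90.   27.6]
glue 0.84 [ 87.2 562.5] [ 715.1 -142.4   22. ]
3.6667 [533.6  87.3 287. ] [  3.3   3.6  73.8  -0.  102.6  73.2]
```

View pics/w2.png

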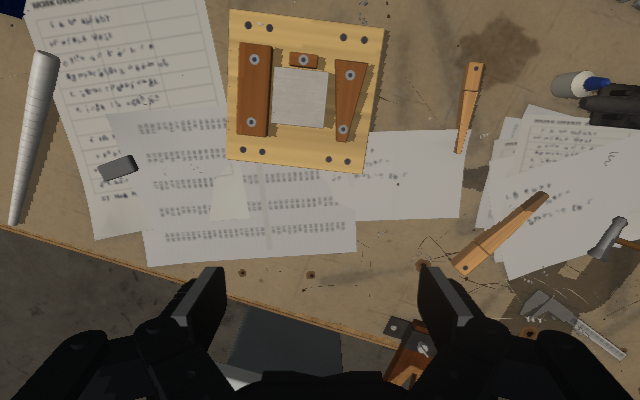

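The view shows the whole board: fence at (90,254), block at (97,300), cleat at (100,348), end stop at (60,303). The big wedge runs from (265,465) to (195,545). The small one at (108,467) is a decoy. Next I'll fit the geometry from the point clouds.

```bash
cat > fit.py <<'E'
from h import *
np.set_printoptions(precision=1,suppress=True)
def sel(P,zlo,zhi,x0,x1,y0,y1):
    Q=P.reshape(-1,3); return Q[(Q[:,2]>zlo)&(Q[:,2]<zhi)&(Q[:,0]>x0)&(Q[:,0]<x1)&(Q[:,1]>y0)&(Q[:,1]<y1)]
def rect(Q): 
    (c,s,a)=cv2.minAreaRect(Q[:,:2].astype(np.float32)); return np.array(c),np.array(s),a,np.median(Q[:,2]),len(Q)
if __name__=="__main__":
    for n in("w1","w2"):
        P=np.load(n+".png.npy"); W=sel(P,11,26,440,620,-230,-120)
        c=W[:,:2].mean(0); u=np.linalg.svd(W[:,:2]-c,full_matrices=0)[2][0]; u*=np.sign(u[0]); v=np.array([-u[1],u[0]])
        a=(W[:,:2]-c)@u; b=(W[:,:2]-c)@v
        print(n,"wedge n",len(W),"z",np.median(W[:,2]),"head",np.degrees(np.arctan2(u[1],u[0])),"len",np.ptp(a),"butt",c+u*a.min(),"tip",c+u*a.max(),
          "grip",c+u*(a.min()+22.5)+v*np.median(b))
        m=a<a.min()+40;print("handle width",np.ptp(b[m]),"grip mid b",(b[m].max()+b[m].min())/2)
    P=np.load("w2.png.npy")
    print("board",rect(sel(P,7,16,480,700,20,240)))
    H=sel(P,22,36,480,700,20,240); print(len(H))
    img=np.zeros((400,640),np.uint8); 
    Z=P[...,2]; ok=(Z>22)&(Z<36)&(P[...,0]>480)&(P[...,0]<700)&(P[...,1]>20)&(P[...,1]<240)
    n,L,st,_=cv2.connectedComponentsWithStats(ok.astype(np.uint8),connectivity=4)
    for i in range(1,n):
        if st[i,4]>60:print(rect(P[L==i]))
E
sed -i 's#"pics/"+n#"pics/"+n#' h.py; python3 fit.py
```

```text
w1 wedge n 2099 z 19.368747849739393 head -21.230391095737854 len 149.65129610344286 butt [ 458.2 -142.6] tip [ 597.7 -196.8] grip [ 479.5 -150.1]
handle width 81.15332590397804 grip mid b -28.116476062131486
w2 wedge n 1762 z 19.039301903665965 head -21.853054030342616 len 149.72648139245385 butt [ 459.4 -140.1] tip [ 598.4 -195.8] grip [ 480.6 -147.5]
handle width 81.18500085888546 grip mid b -29.921390824615084
board (array([600.8, 139.7]), array([170.5, 176.3]), 13.49130630493164, np.float64(11.643835371790441), 13582)
8154
(array([588.2, 192. ]), array([99.9, 36.2]), 13.497404098510742, np.float64(27.674641853771284), 2930)
(array([639.5, 148.9]), array([14.1, 32. ]), 13.524282455444336, np.float64(25.746576478210997), 388)
(array([616.3,  82.6]), array([90.6, 36.1]), 20.463720321655273, np.float64(27.577653494379405), 1765)
(array([599.7, 139.7]), array([62.2, 62. ]), 14.273459434509277, np.float64(30.628710467783606), 3071)
```

```bash
cat > tgt.py <<'E'
from fit import *
s=manip.state();T=np.array(s["tool_rot"]);p=np.array(s["ee_pos"])
def move(x,y,z,head):
    cur=np.degrees(np.arctan2(T[1,0],T[0,0])); return T.T@(np.array([x,y,z])-p), cur-head
E
python3 - <<'E'
from tgt import *
for n in("w1","w2"):
    P=np.load(n+".png.npy");Z=P[...,2];ok=(Z>14)&(Z<26)&(P[...,1]<-120)&(P[...,1]>-230)&(P[...,0]>440)&(P[...,0]<620)
    k,L,st,_=cv2.connectedComponentsWithStats(ok.astype(np.uint8),connectivity=4);i=1+np.argmax(st[1:,4]);W=P[L==i]
    c,sz,a,z,m=rect(W);u0=np.radians(-21.5);
    # axis by symmetric centreline
    for _ in range(5):
        u=np.array([np.cos(u0),np.sin(u0)]);v=np.array([-u[1],u[0]]);a=W[:,:2]@u;b=W[:,:2]@v
        bins=np.arange(a.min()+5,a.max()-5,5);mid=np.array([[q+2.5,(b[(a>=q)&(a<q+5)].max()+b[(a>=q)&(a<q+5)].min())/2] for q in bins])
        k1,k0=np.polyfit(mid[:,0],mid[:,1],1);u0+=np.arctan(k1)
    h=(a<a.min()+40);g=u*(a.min()+22.5)+v*(k0+k1*(a.min()+22.5))
    print(n,sz,z,m,"head",np.degrees(u0),"len",np.ptp(a),"hw",np.ptp(b[h]),"grip",g)
print(move(480,-149,100,-21.5),p)
E
```

```text
w1 [ 24.  149.6] 19.434242585671406 2008 head -21.816615072198804 len 149.56020091400018 hw 24.09443738461264 grip [ 479.5 -150.3]
w2 [ 24.3 149.6] 19.161553991089974 1600 head -21.864464702267853 len 149.62186526890991 hw 24.28452509643831 grip [ 479.8 -149.8]
(array([-131.6,  203.4,  187. ]), np.float64(41.60211584006621)) [533.6  87.3 287. ]
```

Scaled: 204.3 mm / 800 = 0.2554, 187 mm / 800 = 0.2338, 41.9 degrees / 120 = 0.3492.

Call:
step_arm --pt "1 -0.165 0.2554 0.2338 0 0 0.3492" --pt "1 -0.165 0.2554 0.2338 0 0 0.3492" --pt "1 -0.165 0.2554 0.2338 0 0 0.3492" --pt "1 -0.165 0.2554 0.2338 0 0 0.3492" --pt "1 -0.165 0.2554 0.2338 0 0 0.3492" --pt "1 -0.165 0.2554 0.2338 0 0 0.3492" --pt "1 -0.165 0.2554 0.2338 0 0 0.3492" --pt "1 -0.165 0.2554 0.2338 0 0 0.3492" --pt "1 -0.165 0.2554 0.2338 0 0 0.3492" --pt "1 -0.165 0.2554 0.2338 0 0 0.3492" --pt "1 -0.165 0.2554 0.2338 0 0 0.3492" --pt "1 -0.165 0.2554 0.2338 0 0 0.3492"

```text
clock: 4.67
ee_pos: [481.7, -148.7, 101.8]
tool_rot: [[0.93, -0.369, 0.003], [-0.369, -0.93, -0.001], [0.003, -0.0, -1.0]]
contact_force: [-0.0, 0.8, 0.7]
opening: 85.3
grasp_force: 0.0
```

```bash
python3 -c "
from tgt import *
print(move(479.7,-150,4,-21.8),p,s['clock'])"
```

```text
(array([-1.7,  2. , 97.8]), np.float64(0.1603121162126655)) [ 481.7 -148.7  101.8] 4.6667
```

Scaled: 95 mm / 800 = 0.1188, 75 mm / 800 = 0.0938.

Call:
step_arm --pt "1 0 0 0.05 0 0 0" --pt "1 0 0 0.0938 0 0 0" --pt "1 0 0 0.1188 0 0 0" --pt "1 0 0 0.1188 0 0 0" --pt "1 0 0 0.1188 0 0 0"

```text
clock: 5.08
ee_pos: [480.4, -148.4, 5.1]
tool_rot: [[0.929, -0.369, -0.001], [-0.369, -0.929, 0.0], [-0.001, -0.0, -1.0]]
contact_force: [1.0, 0.3, 1.6]
opening: 85.4
grasp_force: 0.0
```

Scaled: 1 mm / 800 = 0.0013.

Call:
step_arm --pt "0 0 0.0013 0.0013 0 0 0" --pt "0 0 0.0013 0.0013 0 0 0" --pt "0 0 0.0013 0.0013 0 0 0" --pt "0 0 0.0013 0.0013 0 0 0" --pt "0 0 0.0013 0.0013 0 0 0" --pt "0 0 0.0013 0.0013 0 0 0" --pt "0 0 0.0013 0.0013 0 0 0" --pt "0 0 0.0013 0.0013 0 0 0" --pt "0 0 0.0013 0.0013 0 0 0" --pt "0 0 0.0013 0.0013 0 0 0" --squeeze 90

```text
clock: 5.92
ee_pos: [480.8, -150.9, 5.4]
tool_rot: [[0.929, -0.371, 0.002], [-0.371, -0.929, -0.001], [0.003, 0.0, -1.0]]
contact_force: [-0.9, -0.6, 7.0]
opening: 21.5
grasp_force: 92.3
```

Call:
step_arm --pt "0 0 0 -0.0375 0 0 0" --pt "0 0 0 -0.075 0 0 0" --pt "0 0 0 -0.1 0 0 0" --pt "0 0 0 -0.1 0 0 0" --pt "0 0 0 -0.1 0 0 0"

```text
clock: 6.33
ee_pos: [480.5, -150.7, 84.9]
tool_rot: [[0.929, -0.371, 0.002], [-0.371, -0.929, -0.001], [0.003, 0.0, -1.0]]
contact_force: [-0.5, 0.2, -0.4]
opening: 21.4
grasp_force: 91.5
```

```bash
cat > hand.py <<'E'
from tgt import *
import sys
def inhand(tag):
    f=manip.grab_frame("wrist"); save(tag,f["color"]); P=cloud(f)
    s=manip.state();T=np.array(s["tool_rot"]);p=np.array(s["ee_pos"])
    Q=(P-p)@T   # tool coords
    ok=(Q[...,2]>-40)&(Q[...,2]<8)&(abs(Q[...,1])<20)&(Q[...,0]>25)&(Q[...,0]<160)
    W=Q[ok]; print("n",len(W))
    a,b,z=W.T; bins=np.arange(30,a.max()-3,6)
    rows=[]
    for q in bins:
        m=(a>=q)&(a<q+6)
        if m.sum()>5: rows.append((q+3,(b[m].max()+b[m].min())/2,np.median(z[m]),np.ptp(b[m])))
    r=np.array(rows); k=np.polyfit(r[:,0],r[:,1],1);kz=np.polyfit(r[:,0],r[:,2],1)
    print("tip x",a.max(),"yaw err deg (tool y/x)",np.degrees(np.arctan(k[0])),"y at 0",k[1],"y at tip",np.polyval(k,a.max()),"top z at 0",kz[1],"pitch",np.degrees(kz[0]))
    print(r[::4]); return s
if __name__=="__main__":
    s=inhand(sys.argv[1]); print(s["clock"],s["ee_pos"],s["opening"],s["contact_force"])
E
python3 hand.py h1.png
```

```text
n 10107
tip x 110.59312053706068 yaw err deg (tool y/x) 0.4572747517149668 y at 0 -0.46032587241594175 y at tip 0.4223310338621485 top z at 0 -16.074856076989835 pitch 0.06206177343102322
[[ 33.   -0.2 -16.   22.4]
 [ 57.    0.  -16.   18.5]
 [ 81.    0.2 -16.   14.9]
 [105.    0.3 -15.9  11.6]]
6.3833 [ 479.3 -150.2   83.2] 21.705074463365893 [-0.6  0.8 -2.1]
```

View pics/h1.png

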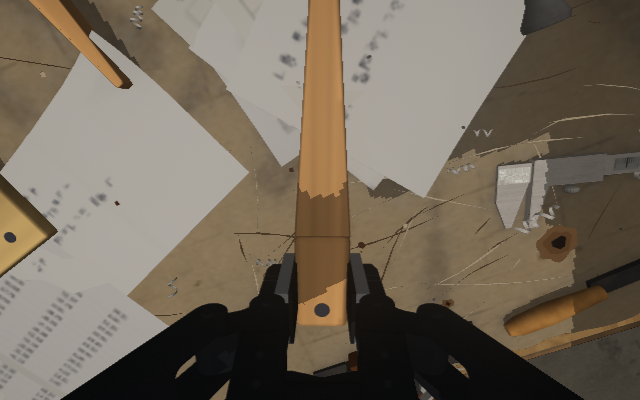

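The wedge is held centred: top 16 mm above the TCP, aligned within 0.5°. Now I'll go to the pre-insertion pose, hovering.

Scaled: -174.4 mm / 800 = -0.218, -109.3 mm / 800 = -0.1366, -39.7 degrees / 120 = -0.3308.

Call:
step_arm --pt "0 -0.1366 -0.218 0.0125 0 0 -0.3308" --pt "0 -0.1366 -0.218 0.0125 0 0 -0.3308" --pt "0 -0.1366 -0.218 0.0125 0 0 -0.3308" --pt "0 -0.1366 -0.218 0.0125 0 0 -0.3308" --pt "0 -0.1366 -0.218 0.0125 0 0 -0.3308" --pt "0 -0.1366 -0.218 0.0125 0 0 -0.3308" --pt "0 -0.1366 -0.218 0.0125 0 0 -0.3308" --pt "0 -0.1366 -0.218 0.0313 0 0 -0.3308" --pt "0 -0.1366 -0.218 0.0313 0 0 -0.3308" --pt "0 -0.1366 -0.218 0.0313 0 0 -0.3308"

```text
clock: 7.22
ee_pos: [441.4, 51.2, 57.0]
tool_rot: [[0.952, 0.306, -0.005], [0.306, -0.952, -0.0], [-0.005, -0.001, -1.0]]
contact_force: [0.1, -0.6, -0.2]
opening: 21.7
grasp_force: 91.5
```

```bash
python3 -c "
from tgt import *
print(move(443.2,51.9,17,17.9),p,s['clock'],s['contact_force'],s['joints'])"; python3 hand.py h2.png
```

```text
(array([ 2.1, -0. , 40. ]), np.float64(-0.10038860249226289)) [441.4  51.2  57. ] 7.2167 [ 0.1 -0.6 -0.2] [ -0.7  -2.3 106.4  -0.   76.2  71.5]
n 9959
tip x 109.18920751642295 yaw err deg (tool y/x) 0.4292723675652042 y at 0 -1.5995459907572123 y at tip -0.781461533817796 top z at 0 -13.358063540753509 pitch 0.31144968299827797
[[ 33.   -1.3 -13.2  22.2]
 [ 57.   -1.2 -13.1  18.5]
 [ 81.   -1.  -12.9  14.8]
 [105.   -0.8 -12.8  11.5]]
7.2667 [442.2  51.2  57.9] 21.498225141880592 [-0.  -0.6 -1.1]
```

View pics/h2.png

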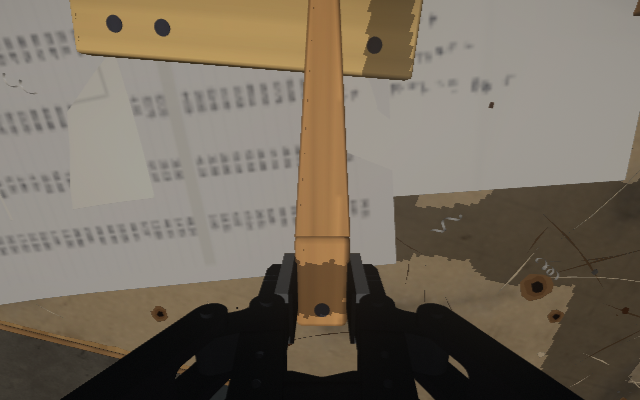

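Scaled: 38 mm / 800 = 0.0475, 25 mm / 800 = 0.0313.

Call:
step_arm --pt "0 0.0013 0 0.0313 0 0 0" --pt "0 0.0013 0 0.0475 0 0 0" --pt "0 0.0013 0 0.0475 0 0 0" --pt "0 0.0013 0 0.0475 0 0 0"

```text
clock: 7.6
ee_pos: [443.6, 51.8, 20.7]
tool_rot: [[0.952, 0.307, -0.001], [0.307, -0.952, -0.0], [-0.001, -0.0, -1.0]]
contact_force: [-0.6, -0.2, -0.4]
opening: 21.8
grasp_force: 91.5
```

```bash
python3 -c "
from tgt import *
print(move(443.2,51.9,16,17.9),p,s['clock'],s['contact_force'])
for n in('top','scene'):
  f=manip.grab_frame(n)
  for k in('wedge','wedge_tip','wedge_grip'):
    for d in manip.mark_of(f,k)[:2]: 
      q=atz(f,d['point'],22); b=q[:2]-[600.8,139.7]; print(n,k,round(d['conf'],2),q,'board',.9724*b[0]+.2334*b[1],-.2334*b[0]+.9724*b[1])
"
```

```text
(array([-0.3, -0.3,  4.7]), np.float64(-0.04143521710178888)) [443.6  51.8  20.7] 7.6 [-0.6 -0.2 -0.4]
top wedge 0.66 [614.1  92.6  22. ] board 1.984582189709089 -48.89233171568401
top wedge 0.6 [644.9 -47.3  22. ] board -0.7672829449310257 -192.1468582969939
top wedge_tip 0.48 [559.6  92.2  22. ] board -51.16684779497455 -36.55826922982485
top wedge_tip 0.46 [588.  -70.2  22. ] board -61.469845704611515 -201.07543305750283
top wedge_grip 0.45 [681.1 -39.6  22. ] board 36.18871530469949 -193.07638329235178
scene wedge 0.84 [495.3  68.6  22. ] board -119.17620069423154 -44.53136625233199
scene wedge 0.44 [638.6 -33.4  22. ] board -3.669162041752756 -177.1069172709383
scene wedge_tip 0.69 [559.7  91.   22. ] board -51.29560665048383 -37.7558257367173
scene wedge_tip 0.58 [ 560. -376.   22.] board -160.03721374913047 -491.9846586376512
scene wedge_grip 0.77 [448.1  36.2  22. ] board -172.6578530499781 -64.94951857680812
scene wedge_grip 0.66 [681.3 -23.1  22. ] board 40.313985312500535 -177.09731223296598
```

Scaled: 4 mm / 800 = 0.005, 2 mm / 800 = 0.0025.

Call:
step_arm --pt "0 0 0 0.0025 0 0 0" --pt "0 0 0 0.005 0 0 0" --pt "0 0 0 0.005 0 0 0"

```text
clock: 8.25
ee_pos: [444.0, 52.4, 16.9]
tool_rot: [[0.951, 0.308, 0.001], [0.308, -0.951, -0.0], [0.0, 0.0, -1.0]]
contact_force: [-1.1, -0.7, 1.6]
opening: 21.6
grasp_force: 91.7
```

Scaled: 40 mm / 800 = 0.05, 32 mm / 800 = 0.04.

Call:
step_arm --pt "0 0.01 0 0.0006 0 0 0" --pt "0 0.02 0 0.0006 0 0 0" --pt "0 0.03 0 0.0006 0 0 0" --pt "0 0.04 0 0.0006 0 0 0" --pt "0 0.05 0 0.0006 0 0 0" --pt "0 0.05 0 0.0006 0 0 0"

```text
clock: 8.75
ee_pos: [484.6, 64.7, 17.1]
tool_rot: [[0.951, 0.308, 0.003], [0.308, -0.951, -0.001], [0.003, 0.002, -1.0]]
contact_force: [2.2, -1.5, 2.8]
opening: 21.6
grasp_force: 91.9
```

```bash
cat > stat.py <<'E'
from tgt import *
import sys
b=p[:2]-[600.8,139.7];c,S=np.cos(np.radians(13.5)),np.sin(np.radians(13.5))
hd=np.degrees(np.arctan2(T[1,0],T[0,0]));F=np.array(s['contact_force'])
g=np.array([c*b[0]+S*b[1],-S*b[0]+c*b[1]]);r=np.radians(hd-.45-13.5)
print('clk',s['clock'],'grip board',g,'z',p[2],'head rel',hd-13.5,'tip',g+126*np.array([np.cos(r),np.sin(r)]),'F',F,'Ftool',T.T@F,'grip',s['grasp_force'])
if len(sys.argv)>1:
    f=manip.grab_frame('wrist');save(sys.argv[1],f['color'])
E
python3 stat.py s1.png
```

```text
clk 8.75 grip board [-130.5  -45.8] z 17.071956520264326 head rel 4.452502714028359 tip [ -4.8 -37. ] F [ 2.2 -1.5  2.8] Ftool [ 1.6  2.1 -2.8] grip 91.9157874584198
```

View pics/s1.png

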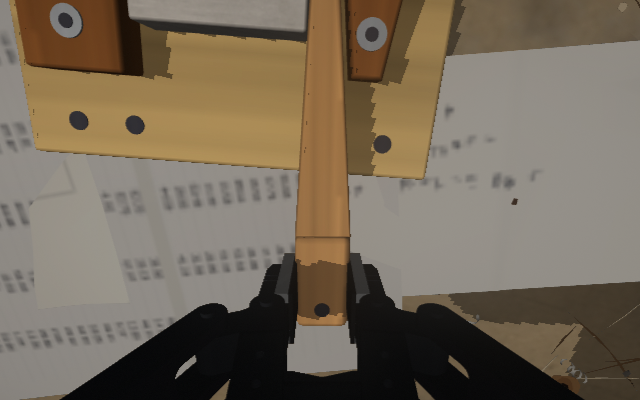

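The tip has entered the gap, with the wedge at (100,323) between block edge x≈307 and cleat edge x≈348. I'll keep going until first contact.

Scaled: 18 mm / 800 = 0.0225, 15 mm / 800 = 0.0188.

Call:
step_arm --pt "0 0.0063 0 0 0 0 0" --pt "0 0.0125 0 0 0 0 0" --pt "0 0.0188 0 0 0 0 0" --pt "0 0.0225 -0.0003 0 0 0 0" --pt "0 0.0225 -0.0003 0 0 0 0"

```text
clock: 9.22
ee_pos: [499.5, 69.7, 17.2]
tool_rot: [[0.951, 0.308, 0.0], [0.308, -0.951, -0.002], [-0.001, 0.002, -1.0]]
contact_force: [-2.1, -3.8, 7.3]
opening: 21.6
grasp_force: 92.6
```

```bash
python3 stat.py
```

```text
clk 9.2167 grip board [-114.9  -44.4] z 17.16020856706637 head rel 4.429247042720963 tip [ 10.8 -35.6] F [-2.1 -3.8  7.3] Ftool [-3.1  3.  -7.3] grip 92.56795048713684
```

Scaled: 15 mm / 800 = 0.0188, 12 mm / 800 = 0.015.

Call:
step_arm --pt "0 0.005 -0.0003 -0.0004 0 0 0" --pt "0 0.01 -0.0006 -0.0004 0 0 0" --pt "0 0.015 -0.0009 -0.0004 0 0 0" --pt "0 0.0188 -0.0012 -0.0004 0 0 0" --pt "0 0.0188 -0.0012 -0.0004 0 0 0"

```text
clock: 9.63
ee_pos: [513.0, 75.2, 17.3]
tool_rot: [[0.951, 0.308, -0.001], [0.308, -0.951, -0.002], [-0.001, 0.002, -1.0]]
contact_force: [-2.3, -3.7, 7.3]
opening: 21.3
grasp_force: 92.5
```

```bash
python3 stat.py
```

```text
clk 9.6333 grip board [-100.4  -42.3] z 17.316099007731083 head rel 4.431929995290968 tip [ 25.3 -33.5] F [-2.3 -3.7  7.3] Ftool [-3.3  2.8 -7.2] grip 92.47632622718811
```

Scaled: 15 mm / 800 = 0.0188, 12 mm / 800 = 0.015.

Call:
step_arm --pt "0 0.005 -0.0003 -0.0004 0 0 0" --pt "0 0.01 -0.0006 -0.0004 0 0 0" --pt "0 0.015 -0.0009 -0.0004 0 0 0" --pt "0 0.0188 -0.0012 -0.0004 0 0 0" --pt "0 0.0188 -0.0012 -0.0004 0 0 0"

```text
clock: 10.05
ee_pos: [526.8, 80.0, 17.3]
tool_rot: [[0.951, 0.308, -0.001], [0.308, -0.951, -0.003], [-0.002, 0.003, -1.0]]
contact_force: [-2.0, -6.5, 6.0]
opening: 21.8
grasp_force: 92.4
```

```bash
python3 stat.py
```

```text
clk 10.05 grip board [-85.9 -40.8] z 17.347520665753738 head rel 4.422166528703954 tip [ 39.8 -32.1] F [-2.  -6.5  6. ] Ftool [-4.   5.6 -6. ] grip 92.379709482193
```

Call:
step_arm --pt "0 0.0038 0 -0.0003 0 0 0" --pt "0 0.0075 -0.0001 -0.0003 0 0 0" --pt "0 0.01 -0.0003 -0.0003 0 0 0" --pt "0 0.01 -0.0003 -0.0003 0 0 0"

```text
clock: 10.38
ee_pos: [532.5, 81.2, 17.3]
tool_rot: [[0.951, 0.308, -0.006], [0.308, -0.951, -0.006], [-0.008, 0.004, -1.0]]
contact_force: [-7.2, -9.1, 9.2]
opening: 21.4
grasp_force: 92.8
```

```bash
python3 stat.py
```

```text
clk 10.3833 grip board [-80.1 -40.9] z 17.337296258365836 head rel 4.448010263451984 tip [ 45.6 -32.2] F [-7.2 -9.1  9.2] Ftool [-9.7  6.4 -9.1] grip 92.82822489738464
```

Scaled: 3 mm / 800 = 0.0038, 1.5 mm / 800 = 0.0019.

Call:
step_arm --pt "0 0.0019 0 0 0 0 0" --pt "0 0.0038 0 0 0 0 0" --pt "0 0.0038 0 0 0 0 0" --pt "0 0.0038 0 0 0 0 0"

```text
clock: 10.72
ee_pos: [532.9, 81.2, 17.3]
tool_rot: [[0.951, 0.308, -0.011], [0.308, -0.951, -0.008], [-0.013, 0.004, -1.0]]
contact_force: [-13.3, -11.9, 15.1]
opening: 21.7
grasp_force: 93.5
```

```bash
python3 stat.py
```

```text
clk 10.7167 grip board [-79.7 -41. ] z 17.299588024585923 head rel 4.457556426571728 tip [ 46.  -32.2] F [-13.3 -11.9  15.1] Ftool [-16.6   7.3 -14.8] grip 93.48114609718323
```

Scaled: 2 mm / 800 = 0.0025, 1 mm / 800 = 0.0013.

Call:
step_arm --pt "0 0.0013 0.0006 -0.001 0 0 0" --pt "0 0.0025 0.001 -0.001 0 0 0" --pt "0 0.0025 0.001 -0.001 0 0 0" --pt "0 0.0025 0.001 -0.001 0 0 0"

```text
clock: 11.05
ee_pos: [532.9, 81.2, 17.3]
tool_rot: [[0.951, 0.308, -0.016], [0.308, -0.951, -0.008], [-0.018, 0.003, -1.0]]
contact_force: [-17.6, -11.4, 16.1]
opening: 21.4
grasp_force: 93.6
```

```bash
python3 stat.py s2.png; python3 - <<'E'
from fit import *
for n in("scene","top"):
    f=manip.grab_frame(n); P=cloud(f); Z=P[...,2]
    b=(P[...,:2]-[600.8,139.7]); c,S=np.cos(np.radians(13.5)),np.sin(np.radians(13.5)); X=c*b[...,0]+S*b[...,1];Y=-S*b[...,0]+c*b[...,1]
    ok=(Z>29.3)&(Z<36)&(abs(X)<45)&(Y>-45)&(Y<60); 
    print(n,"block-ish",rect(np.stack([X[ok],Y[ok],Z[ok]],-1)))
    ok2=(abs(X)<25); save(n+"2.png",cv2.resize(f["color"][150:310,200:400],None,fx=3.5,fy=3.5,interpolation=cv2.INTER_CUBIC))
E
```

```text
clk 11.05 grip board [-79.7 -41. ] z 17.335383003096222 head rel 4.463480128850186 tip [ 46.  -32.2] F [-17.6 -11.4  16.1] Ftool [-20.6   5.5 -15.8] grip 93.59844088554382
scene block-ish (array([0.1, 6.1]), array([ 89.3, 101.9]), 0.13399194180965424, np.float64(30.95322998445195), 471)
top block-ish (array([8.1, 7.9]), array([ 74.8, 103.2]), 0.8210020661354065, np.float64(31.215903864348178), 44)
```

View pics/scene2.png

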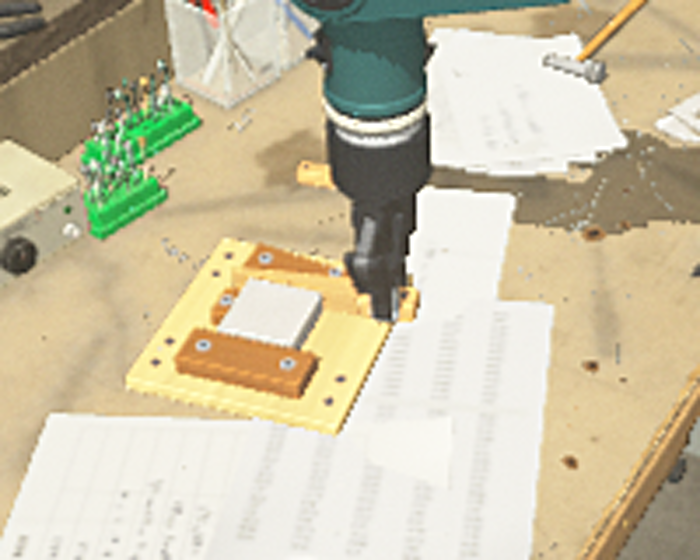

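View pics/s2.png

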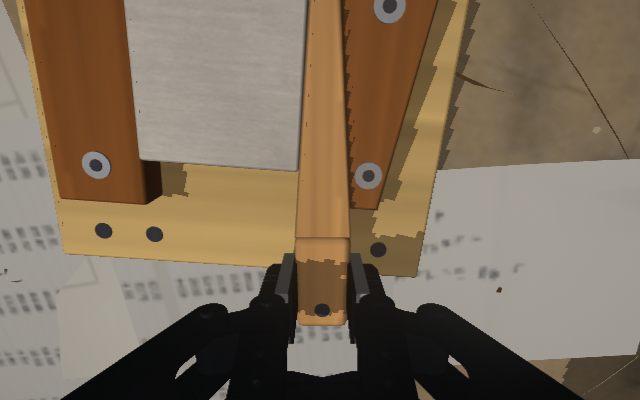

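The wrist view shows the block against the fence (edge x≈128–140) and the wedge filling the gap between block and cleat. I'll check this numerically.

```bash
python3 - <<'E'
from fit import *
f=manip.grab_frame("wrist"); P=cloud(f)
b=(P[...,:2]-[600.8,139.7]); c,S=np.cos(np.radians(13.5)),np.sin(np.radians(13.5)); X=c*b[...,0]+S*b[...,1];Y=-S*b[...,0]+c*b[...,1];Z=P[...,2]
C=f["color"].astype(int); grey=abs(C[...,0]-C[...,2])<25
def edge(m,side):
    r=[]
    for x in np.arange(-40,0,3):
        k=m&(X>x)&(X<x+3)
        if k.sum()>8: r.append((x+1.5,np.percentile(Y[k],99 if side>0 else 1)))
    r=np.array(r); q=np.polyfit(*r.T,1); return np.polyval(q,-15),np.degrees(np.arctan(q[0])),len(r)
bl=grey&(abs(Y)<40)&(Z>24)&(Z<36)&(X<40)&(X>-30)
br=~grey&(Z>23)&(Z<33)
print("block z",np.median(Z[bl]),"xmin",X[bl].min(),"fence-side",edge(bl,1),"wedge-side",edge(bl,-1))
print("fence inner",edge(br&(Y>25)&(Y<75),-1))
w=~grey&(Z>28.5)&(Z<38)&(Y<-20)&(Y>-50)&(X>-90)
print("wedge z",[np.median(Z[w&(abs(X-x)<4)]) for x in(-60,-45,-30,-15)],"fence side edge",edge(w,1),"cleat side",edge(w,-1))
cl=br&(Y<-40)&(Z<29.2)&(Y>-75); print("cleat inner",edge(cl,1))
s=manip.state();print(s["clock"],s["contact_force"])
E
```

```text
block z 30.65844003654154 xmin -29.9980491884884 fence-side (np.float64(34.29855255726135), np.float64(0.25728786114231217), 11) wedge-side (np.float64(-25.934947009286528), np.float64(-0.26066469736939846), 11)
fence inner (np.float64(36.59783046561709), np.float64(1.9571508525103303), 14)
wedge z [np.float64(31.298824109508672), np.float64(31.563128442802213), np.float64(31.584386044668637), np.float64(31.618514149977855)] fence side edge (np.float64(-26.690595353008984), np.float64(-0.7579510785784428), 14) cleat side (np.float64(-47.10117104605238), np.float64(0.2395475742521401), 14)
cleat inner (np.float64(-44.45469892709059), np.float64(8.101085411709862), 14)
11.25 [-17.7 -11.8  15.3]
```

The block sits at the flush position (wedge-side face at -25.9 mm against a nominal -26) and is square. The wedge is flat and held at about 20 N axial push.

```bash
python3 -c "
from rig import manip
print(manip.sign_off())"
```

```text
the job is handed in; nothing more can be done
None
```

I handed the job in with the wedge still gripped and pushed at about 20 N, the block measured square and flush against the fence, and the hammer, glue bottle and rubber block not touched; `sign_off` gave no verdict, and the contact forces on block, fence and batten are inferred from the wedge no longer advancing under that push.

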